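# Trim the load-cell amplifier back to zero

## Robot

A 6-joint arm with a two-finger parallel gripper is mounted at the origin on a cart in front of the work surface, level with it; the furniture and walls round the work are solid. World frame = base frame: x ahead of the robot, y to its left, z up, the work surface at z = 0. Lengths are in m, angles in rad, forces in N, time in s.
With the tool pointing down it reaches from about 0.4 to 0.825 m from the base axis. Payload 7 kg.
Tool frame: the origin (TCP) lies at the very end of the fingers, on their centre line; the grasp point (between the pads) lies 19 mm behind it (env.grip_depth is the distance from the TCP to the grasp point, in m); z points along the fingers, x is the direction in which the jaws open and shut, and the axes are right-handed (so a half turn about z gives the same grasp; the last joint's range is limited). The gripper opens to 85 mm and grips with 20 to 120 N. Pads are 22 mm wide; open, the fingers measure 114 mm over their backs; the gripper's body (76 mm by 85 mm) begins 54 mm behind the grasp point. The pads swing forward as they close: fully open they stand 13 mm farther back than shut.
Start: joints at [1.613, 0.359, 0.012, 0, -1.224, -0.288], TCP at [0.164, 0.655, 0.231] pointing down, gripper open.
Joint ranges: [-3.07, 3.07], [-1.43, 2.12], [-1.02, 1.25], [-3.03, 1.67], [-3.05, -0], [-3.03, 3.03]. Speed limits (rad/s): [2.39, 2.39, 3.01, 3.14, 3.14, 3.14].

## Interface

Orientations are given as a rotation vector (axis times angle).
In Python, from bench import env, camera, camera_model, recognise, cut_out, mark_of gives the robot as it stands.
- The arm moves only by the tool move_arm, never from a script. Its argument "series" is a list of rows, each an object with "offset": the shift along the tool's x, y, z in m, a list of three; "rotation": the turn, a rotation vector about the tool's x, y, z in degrees, a list of three; "jaw": the gripper command: -1 is shut, 1 is fully open, values between are in proportion. A call has 1 to 8 rows; each row is the pose to reach, as a shift and turn from the pose measured when the call began, along the tool's axes at that moment; what a row does not reach only later rows make up. A row lasts 1/10 s, in which the tool goes at most 50 mm and 8.59 degrees, less where a joint would pass 70% of its speed; a pose out of reach is approached as far as the arm can. A call with a gripper value outside its range is refused whole. The fingers move at their own pace and stop on an object; "newtons" is the grip in N (left out, the last holds). Time passes only in rows, so rows that repeat a pose let the fingers close. It gives the time, the measured TCP pose, the force and the opening at its end, in the units of the state.
- env.read_state(): the state, without advancing time (a new reading comes with each control period).
- camera(name): name is "side" or "top" or "wrist"; returns the picture (420x560x3 uint8, blue, green, red); there is no depth.
- camera_model(name): a dict with "fx", "fy", "cx", "cy" (pixels), "R" (3x3) and "t" (3): a world point X has camera coordinates R X + t; the wrist camera has in their place "tool_from_camera" (4x4, takes a point from camera to tool coordinates, whose origin is the TCP and whose axes are the tool frame's). Camera axes: x right, y down, z forward; pixel columns grow to the right and rows downward; lengths in m; the calibration is good to about 2 mm. The wrist camera is an equidistant fisheye: a pixel r from the principal point sees the ray r / f radians off the axis. A picture is of the moment at which its call begins: read the wrist's pose just before it. camera_model takes no time and is no camera call.
- env.finish_job(): hands the job in, once; it reports no verdict.
Trained networks look in the newest picture that a camera, given by its name, has taken for a name from the list of things; names that differ only in an ending like _2 or _b are one class to them, and where a whole thing is asked for, a point or a joint stands for the part that bears it (a point fixed in the world has none). Each returns a list of dicts, best first, with "conf" (0 to 1); they miss things now and then, are a little off and sometimes report something else, mostly with a low value. They report only what shows in the picture. A call takes as long as a camera call.
- recognise(camera, thing): "point" ([row, column] in pixels, amid what is visible of it).
- cut_out(camera, thing): "pixels" (420x560 bool, what is visible of it) and "point" ([row, column] in pixels, amid what is visible of it).
- mark_of(camera, thing): "point" ([row, column] in pixels: a listed point, or the origin of a listed thing).
The state is a dict: "clock": time; "q": joint angles; "joint_vel": joint speeds; "joint_efforts": joint torques, N m; "position": TCP position; "tool_rot": TCP orientation; "ft_force": force on the tool from outside, world axes, zero at the start; "wrist_torque": the same for the moment, N m; "gripper_width": finger opening in m.
Only numpy, scipy, OpenCV 4.12 (cv2) and the standard library are available. Lean on these libraries where they do the work, as an engineer would, in place of code of your own. Each camera call takes 0.05 s, during which the arm holds its last target. There are 200 camera calls.

## Task

The load-cell amplifier has drifted: its meter needle stands to the right of the centre mark. Take the flat-bladed plastic tuning tool (rectangular handle) out of the wooden stand, seat its blade in the slot of the amplifier's zero trimmer (the left one) and turn the trimmer until the needle stands on the centre mark. Then put the tool back upright in a hole of the stand; leave the span trimmer (the right one) and everything else on the bench as they are.

Things in the scene. Friction and masses are not known exactly. Their poses are not given: they have to be found in the camera images.
- amplifier: grey desk console, 160 deep (x) x 170 wide (y) mm, fixed; origin under its middle, x to its back, y left, z up. Its front deck, 50 mm high, has two like trimmers at x -45: zero at y +45, span at y -45. Each is an upright slotted brass rotor, 18 mm across, top 5.5 mm above the deck, inside a fixed steel bushing of 21 mm bore, rim 9 mm above the deck. The meter is on the 45-degree slope behind.
- zero_slot (a point): middle of the floor of the zero trimmer's slot, 0.5 mm above the deck; it does not turn with the rotor. The slot runs right across the rotor, 4 mm wide, 5 mm deep. It starts anywhere within 0.7 rad either way of the amplifier's y axis; this angle is not told: look, or turn the lightly pressed blade until it drops 5 mm.
- span_slot (a point): the same point of the span trimmer (right trimmer)
- span_trim (a joint): angle of the span trimmer's rotor from its start, rad, anticlockwise from above positive, 0 at the start; must stay as it is
- needle_tip (a point): tip of the meter's needle, 40 mm from its pivot; starts 12 to 24 mm (0.30 to 0.62 rad) right of the centre mark. It turns half as far as the zero trimmer: anticlockwise (from above) moves it left, clockwise right. The trimmer needs 0.04 N m, can turn 2.4 rad either way from its start and stays where it is left.
- centre_mark (a point): point on the long thick centre mark of the meter's scale where the needle's tip stands at zero; fixed on the amplifier
- tuning_tool: plastic tool, loose, 125 mm long, 30 g, standing blade down in the stand; origin at the middle of the blade's end, z up the tool. Blade 2 (x) x 12 (y) mm, 10 mm long; white shaft 12 mm thick; flange 24 mm across, 50 to 54 mm up; black handle, rectangular 11 (x) x 17 (y) mm, 54 to 125 mm up.
- tool_tip (a point): middle of the end of the tuning tool's blade (the body's origin)
- tool_grip (a point): middle of the tuning tool's handle, 95 mm above the blade's end; a good place to grip across the 11 mm
- tool_stand: hardwood block 52 (x) x 156 (y) x 58 (z) mm, fixed; origin at the middle of its underside. Three upright through holes of 17 mm diameter at y -55, 0 and +55 mm, x 0. A tool hangs by its flange on the block's top, its end then 8 mm above the bench. One hole is empty.
- core_key: another plastic tool standing in the stand, to be left there: round black handle 15 mm in diameter, hexagonal white shaft, 110 mm long; origin at its lower end, z up
- mandrel: turned steel mandrel, 32 mm across, 77 mm high, standing between stand and amplifier; bystander; origin under its middle
- oil_bottle: oil bottle with a red spout, 53 mm across, 158 mm high; bystander; origin under its middle
- calliper: vernier calliper, 206 mm long, lying at the right of the work; bystander; origin under its middle
- screwdriver_red: steel screwdriver with a red handle, 215 mm long, lying; bystander, not the tool for this; origin under its middle
- spanner_13: combination spanner, 200 mm long, lying along the bench's front edge; bystander; origin under its middle
- tape_roll: roll of masking tape lying flat, 100 mm across, 24 mm high; bystander; origin under its middle
- parts_tub: small blue open tub of washers, 66 x 100 x 45 mm; bystander; origin under its middle

How it is judged:
On the way, in this order (a step that is already met when the one before it is completed fails the run):
1. the tuning tool's blade is seated in the zero trimmer's slot (horizontal distance between tool_tip and zero_slot below 0.005 m and z of tool_tip in the frame of zero_slot below 0.0025 m), for 0.1 s.
2. with the blade in the slot, the needle is brought to the centre mark (horizontal distance between tool_tip and zero_slot below 0.005 m and z of tool_tip in the frame of zero_slot below 0.004 m and distance between needle_tip and centre_mark below 0.003 m), for 0.1 s.
At the end, for the whole second after the job is handed in: The needle's tip is within 3 mm of the centre mark; the tuning tool is released and stands at rest in a hole of the stand, its blade end 0 to 16 mm above the bench and leaning less than 0.15 rad (distance between needle_tip and centre_mark below 0.003 m and x of tuning_tool in the frame of tool_stand between -0.02 and 0.02 m and y of tuning_tool in the frame of tool_stand between -0.072 and 0.072 m and height (world z) of tuning_tool between 0 and 0.016 m and angle between tuning_tool's own z axis and vertical below 0.15 rad and linear speed of tuning_tool below 0.02 m/s); the robot touches nothing.
It fails at once if the span trimmer is turned by more than 0.15 rad (value of joint span_trim above 0.15 rad or value of joint span_trim below -0.15 rad).
It fails at once if the other tool in the stand or a bystander (mandrel, oil bottle, calliper, screwdriver, spanner, tape roll, tub) is moved by more than 30 mm (distance of any of core_key, mandrel, oil_bottle, calliper, screwdriver_red, spanner_13, tape_roll, parts_tub from where it was at the start of the episode above 0.03 m).
It also fails if it takes over 72 s, if anything falls off the work surface, if the arm or the gripper's body presses on something with over 40 N, if the wrist force passes 120 N, or if a joint passes its speed limit or range.

## Working session

There is one attempt and no reset: what is moved stays moved. The work goes in short steps, Python scripts to look and compute and a tool call to move; the robot and the scene stay as the last step left them, time stands still between calls to the robot, and variables do not carry over. Pictures are saved under pics/ and viewed, about 8 in all and at most 12, crops included, and the job is handed in when it is done.

Besides the shell and the picture viewer there is one more tool, called after "Request:" as name(argument=value, ...) on one line, values as JSON. move_arm: Moves the arm, as the interface text tells. Its arguments: {"type":"object","properties":{"series":{"type":"array","items":{"type":"object","properties":{"offset":{"type":"array","items":{"type":"number"}},"rotation":{"type":"array","items":{"type":"number"}},"jaw":{"type":"number"}}}},"newtons":{"type":"number"}},"required":["series"]}

```bash
mkdir -p pics; ls; cat > h.py <<'E'
import numpy as np, cv2
from scipy.spatial.transform import Rotation as Ro
from bench import env, camera, camera_model, recognise, cut_out, mark_of
def ray(name,p,st=None):
    m=camera_model(name); r,c=p
    x=(c-m['cx'])/m['fx']; y=(r-m['cy'])/m['fy']
    if 'R' in m:
        R=np.array(m['R']);t=np.array(m['t']); return -R.T@t,(lambda d:d/np.linalg.norm(d))(R.T@np.array([x,y,1]))
    th=np.hypot(x,y); d=np.array([x/th*np.sin(th),y/th*np.sin(th),np.cos(th)]) if th>0 else np.array([0,0,1.])
    T=np.array(m['tool_from_camera']); st=st or env.read_state()
    Rt=Ro.from_rotvec(st['tool_rot']).as_matrix()
    return Rt@T[:3,3]+np.array(st['position']), Rt@T[:3,:3]@d
def tri(rs):
    A=0;b=0
    for o,d in rs:
        P=np.eye(3)-np.outer(d,d);A=A+P;b=b+P@o
    X=np.linalg.solve(A,b); return X,[np.linalg.norm((np.eye(3)-np.outer(d,d))@(X-o)) for o,d in rs]
def atz(r,z): o,d=r; return o+d*(z-o[2])/d[2]
def proj(name,X):
    m=camera_model(name);c=np.array(m['R'])@X+np.array(m['t']); return np.array([m['fy']*c[1]/c[2]+m['cy'],m['fx']*c[0]/c[2]+m['cx']])
E
python3 - <<'E'
from h import *
st=env.read_state();print(st)
ims={n:camera(n) for n in ('side','top','wrist')}
for n in ims: cv2.imwrite(f'pics/{n}0.png',ims[n])
res={}
for t in ['tool_tip','tool_grip','zero_slot','span_slot','needle_tip','centre_mark','tool_stand','amplifier','core_key','mandrel','oil_bottle']:
    rs=[]
    for n in ims:
        l=mark_of(n,t)
        if l:
            print(t,n,np.round(l[0]['point'],1),round(l[0]['conf'],2)); 
            if l[0]['conf']>.4: rs.append(ray(n,l[0]['point'],st))
    if len(rs)>1: X,e=tri(rs);print('   ',X.round(4),np.round(e,4))
cv2.imwrite('pics/a.png',np.hstack([cv2.resize(ims['side'],(400,300)),cv2.resize(ims['wrist'],(400,300))]))
E
```

```text
pics
{'clock': 0.0, 'q': array([ 1.61310759e+00,  3.59390270e-01,  1.10555841e-02, -3.71986010e-04,
       -1.22410233e+00, -2.88096905e-01]), 'joint_vel': array([ 0.00050868,  0.00045516, -0.00159717, -0.00045937,  0.00176216,
        0.0009849 ]), 'joint_efforts': array([ 2.23677525e-03, -5.83311939e+01,  2.93424261e+01,  6.93667442e+00,
       -5.89307121e-03,  1.87775555e-05]), 'position': array([0.16414309, 0.6542339 , 0.23035614]), 'tool_rot': array([ 1.93145645e+00, -2.47614602e+00,  1.77723230e-03]), 'ft_force': array([-0.17393134, -0.30946059, -0.32237943]), 'wrist_torque': array([-0.03646777, -0.01259119, -0.0599422 ]), 'gripper_width': 0.08549491426460809}
tool_tip side [198.8 272.7] 0.69
tool_grip top [205.4 193.2] 0.5
zero_slot side [279.2 290.4] 0.6
zero_slot top [227.9 334.9] 0.97
    [ 0.4976 -0.1935  0.0413] [0.0043 0.0043]
span_slot side [301.3 312.1] 0.98
span_slot top [223.7 360.3] 0.97
    [ 0.519  -0.2771  0.0373] [0.0017 0.0017]
centre_mark side [264.8 331.9] 0.95
centre_mark top [198.5 346. ] 0.69
    [ 0.5871 -0.2237  0.0898] [0.0008 0.0008]
tool_stand side [208.  276.1] 0.97
tool_stand top [209.3 214.1] 0.86
    [0.5623 0.1997 0.0085] [0.0018 0.0018]
amplifier side [299.7 318.8] 0.58
amplifier top [213.8 345.7] 0.58
    [ 0.5553 -0.236  -0.0021] [0.0014 0.0014]
core_key top [208.4 226.3] 0.37
mandrel side [176.1 271.7] 0.73
mandrel top [205.8 283.8] 0.61
    [ 0.5102 -0.0233  0.2428] [0.0196 0.0196]
oil_bottle side [242.2 344.7] 0.65
oil_bottle top [173.7 288.7] 0.56
    [ 0.6929 -0.047   0.0142] [0.0054 0.0054]
```

View pics/top0.png

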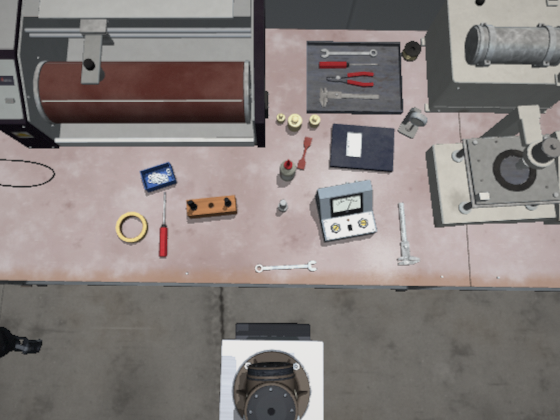

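View pics/side0.png

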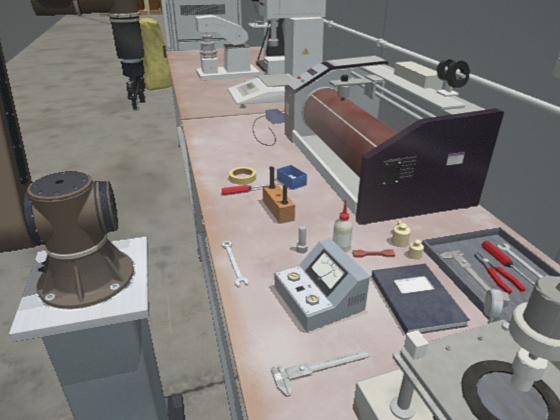

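Top view: stand at about (212,206), black handles at (192,206) and (227,203), empty hole between; amplifier at (346,212). The side view shows the left (far) handle taller, probably the tuning tool. I'll go above for a close look.

```bash
cat >> h.py <<'E'
def goal(p,yaw):
    "rows to reach TCP p pointing down with tool x at world yaw (mod pi)"
    st=env.read_state();R=Ro.from_rotvec(st['tool_rot']);best=None
    for k in (0,np.pi):
        G=Ro.from_euler('z',yaw+k)*Ro.from_euler('x',np.pi)
        rv=(R.inv()*G).as_rotvec(degrees=True)
        a=R.as_matrix()[:,0];print('yaw now',np.arctan2(a[1],a[0]).round(4),'off',R.inv().apply(np.array(p)-st['position']).round(4),'rot',rv.round(2),'q6',st['q'][5].round(2))
E
python3 - <<'E'
from h import *
print(camera_model('wrist'))
goal([.53,.2,.30],0); goal([.53,.2,.30],np.pi/2)
E
```

```text
{'fx': 325.19226210127806, 'fy': 325.19226210127806, 'cx': 273.7759857186959, 'cy': 212.02104642345958, 'tool_from_camera': array([[ 9.99999911e-01, -2.36051535e-04, -3.49164386e-04,
        -1.67004536e-04],
       [ 3.31036681e-04,  9.52659159e-01,  3.04040157e-01,
        -7.89665113e-02],
       [ 2.60865504e-04, -3.04040246e-01,  9.52659153e-01,
        -1.43509322e-01],
       [ 0.00000000e+00,  0.00000000e+00,  0.00000000e+00,
         1.00000000e+00]])}
yaw now -1.8166 off [ 0.352  -0.4654 -0.0687] rot [   0.      0.   -104.08] q6 -0.29
yaw now -1.8166 off [ 0.352  -0.4654 -0.0687] rot [ 0.   -0.   75.92] q6 -0.29
yaw now -1.8166 off [ 0.352  -0.4654 -0.0687] rot [ -0.    -0.   165.92] q6 -0.29
yaw now -1.8166 off [ 0.352  -0.4654 -0.0687] rot [  0.    -0.   -14.08] q6 -0.29
```

Request:
move_arm(series=[{"offset": [0.35, -0.465, -0.07], "rotation": [0, 0, 76], "jaw": 1}, {"offset": [0.35, -0.465, -0.07], "rotation": [0, 0, 76], "jaw": 1}, {"offset": [0.35, -0.465, -0.07], "rotation": [0, 0, 76], "jaw": 1}, {"offset": [0.35, -0.465, -0.07], "rotation": [0, 0, 76], "jaw": 1}, {"offset": [0.35, -0.465, -0.07], "rotation": [0, 0, 76], "jaw": 1}, {"offset": [0.35, -0.465, -0.07], "rotation": [0, 0, 76], "jaw": 1}, {"offset": [0.35, -0.465, -0.07], "rotation": [0, 0, 76], "jaw": 1}, {"offset": [0.35, -0.465, -0.07], "rotation": [0, 0, 76], "jaw": 1}])

```text
clock: 2.6
position: [0.4148, 0.3441, 0.2798]
tool_rot: [-0.187, 3.135, 0.001]
ft_force: [1.2, 0.4, 0.0]
gripper_width: 0.0855
```

```bash
python3 - <<'E'
from h import *
goal([.55,.18,.27],np.pi)
E
```

```text
yaw now -3.0224 off [-0.1147 -0.1791  0.0097] rot [0.04 0.03 6.83] q6 -0.94
yaw now -3.0224 off [-0.1147 -0.1791  0.0097] rot [-5.0000e-02  7.0000e-02 -1.7317e+02] q6 -0.94
```

Request:
move_arm(series=[{"offset": [-0.115, -0.179, 0.01], "rotation": [0, 0, 6.8], "jaw": 1}, {"offset": [-0.115, -0.179, 0.01], "rotation": [0, 0, 6.8], "jaw": 1}, {"offset": [-0.115, -0.179, 0.01], "rotation": [0, 0, 6.8], "jaw": 1}, {"offset": [-0.115, -0.179, 0.01], "rotation": [0, 0, 6.8], "jaw": 1}, {"offset": [-0.115, -0.179, 0.01], "rotation": [0, 0, 6.8], "jaw": 1}, {"offset": [-0.115, -0.179, 0.01], "rotation": [0, 0, 6.8], "jaw": 1}, {"offset": [-0.115, -0.179, 0.01], "rotation": [0, 0, 6.8], "jaw": 1}])

```text
clock: 3.3
position: [0.5501, 0.1801, 0.2696]
tool_rot: [0.001, 3.141, 0.001]
ft_force: [0.8, 0.7, 0.2]
gripper_width: 0.0857
```

```bash
python3 - <<'E'
from h import *
st=env.read_state();im=camera('wrist');cv2.imwrite('pics/w1.png',im);print(st['position'],st['tool_rot'])
for t in ['tool_grip','tool_tip','tool_stand','core_key','tuning_tool']:
    for l in mark_of('wrist',t)[:2]: print(t,np.round(l['point'],1),round(l['conf'],2),[atz(ray('wrist',l['point'],st),z)[:2].round(4) for z in (.008,.058,.103,.133)])
E
```

```text
[0.5501494  0.18008608 0.26964467] [6.63036716e-04 3.14126136e+00 1.41795721e-03]
tool_grip [344.8 300.8] 0.62 [array([0.508 , 0.4567]), array([0.5133, 0.4129]), array([0.5181, 0.3735]), array([0.5213, 0.3473])]
tool_grip [260.  264.5] 0.56 [array([0.5643, 0.3014]), array([0.5627, 0.2768]), array([0.5612, 0.2547]), array([0.5603, 0.2399])]
tool_stand [188.7 258.2] 0.89 [array([0.5713, 0.2003]), array([0.5689, 0.1882]), array([0.5666, 0.1773]), array([0.5652, 0.17  ])]
core_key [148.4 255.8] 0.86 [array([0.5738, 0.1484]), array([0.571 , 0.1427]), array([0.5685, 0.1376]), array([0.5668, 0.1341])]
tuning_tool [229.1 268.1] 0.56 [array([0.559 , 0.2556]), array([0.558 , 0.2367]), array([0.5572, 0.2196]), array([0.5566, 0.2082])]
```

View pics/w1.png

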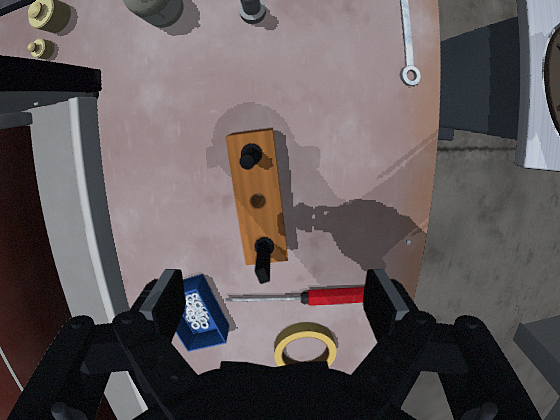

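```bash
python3 - <<'E'
from h import *
im=cv2.imread('pics/w1.png')
cv2.imwrite('pics/w1c.png',cv2.resize(im[110:300,200:330],None,fx=4,fy=4,interpolation=cv2.INTER_CUBIC)[160:])
goal([.558,.30,.25],np.pi+.137)
E
```

```text
yaw now -3.1394 off [-0.0084  0.1189  0.0201] rot [ 0.06  0.05 -7.72] q6 -0.65
yaw now -3.1394 off [-0.0084  0.1189  0.0201] rot [ 8.0000e-02 -9.0000e-02  1.7228e+02] q6 -0.65
```

View pics/w1c.png

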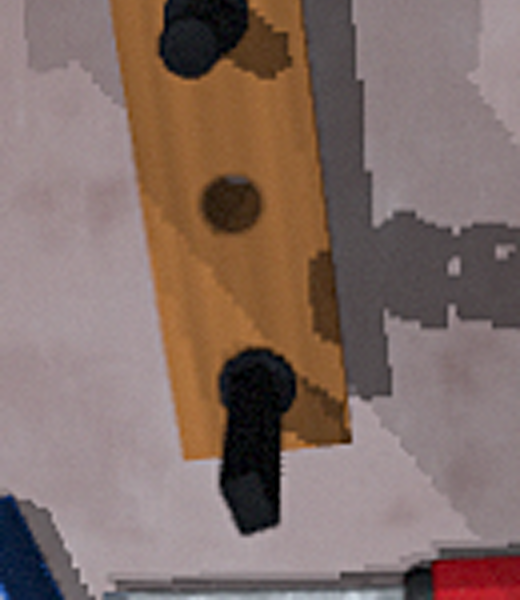

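The crop shows the rectangular handle in the lower (+y) hole, with its top face turned about 0.4 rad (corners at crop (220,487),(262,472),(280,523),(242,535)). The round core key is at the top and the middle hole is empty.

```bash
python3 - <<'E'
from h import *
st=dict(position=[.55015,.18009,.26964],tool_rot=[6.6e-4,3.14126,1.418e-3])
C=np.array([atz(ray('wrist',(110+(y+160)/4,200+x/4),st),.133)[:2] for x,y in [(220,487),(262,472),(280,523),(242,535)]])
print(C.round(4),C.mean(0))
for a,b in((0,3),(1,2)): d=C[b]-C[a];print('long',np.hypot(*d),np.arctan2(d[1],d[0])-np.pi/2)
for a,b in((0,1),(3,2)): d=C[b]-C[a];print('short',np.hypot(*d),np.arctan2(d[1],d[0])-np.pi)
# flange centre at z .062; hole mid at .058, stand corners
f=lambda x,y,z: atz(ray('wrist',(110+(y+160)/4,200+x/4),st),z)[:2].round(4)
print('flange',f(258,382,.062),'hole',f(232,205,.058),'corners',f(185,460,.058),f(351,441,.058))
E
```

```text
[[0.5697 0.2528]
 [0.5594 0.2486]
 [0.5552 0.2629]
 [0.5646 0.2664]] [0.56221786 0.25765258]
long 0.014508662949234906 0.3602543018555613
long 0.014905149003136024 0.29077701942148493
short 0.011099270221096929 -5.895984905993916
short 0.010060692454825952 -5.929041995322928
flange [0.5623 0.2558] hole [0.5693 0.2029] corners [0.5851 0.2838] [0.5345 0.2772]
```

```bash
python3 - <<'E'
from h import *
goal([.5623,.2557,.17],np.pi+.345)
E
```

```text
yaw now -3.1394 off [-0.0126  0.0745  0.1001] rot [  0.05   0.06 -19.64] q6 -0.65
yaw now -3.1394 off [-0.0126  0.0745  0.1001] rot [ 8.0000e-02 -7.0000e-02  1.6036e+02] q6 -0.65
```

Request:
move_arm(series=[{"offset": [-0.0126, 0.0755, 0.05], "rotation": [0, 0, -8], "jaw": 0.2}, {"offset": [-0.0126, 0.0755, 0.1], "rotation": [0, 0, -16], "jaw": 0.2}, {"offset": [-0.0126, 0.0755, 0.1], "rotation": [0, 0, -19.6], "jaw": 0.2}, {"offset": [-0.0126, 0.0755, 0.1], "rotation": [0, 0, -19.6], "jaw": 0.2}, {"offset": [-0.0126, 0.0755, 0.1], "rotation": [0, 0, -19.6], "jaw": 0.2}])

```text
clock: 4.1
position: [0.5622, 0.2571, 0.1701]
tool_rot: [-0.538, 3.095, -0.0]
ft_force: [0.5, 0.0, 0.8]
gripper_width: 0.0511
```

```bash
python3 - <<'E'
from h import *
st=env.read_state();im=camera('wrist');goal([.5623,.2557,.084],np.pi+.345)
big=cv2.resize(im[190:420,140:420],None,fx=2.5,fy=2.5,interpolation=cv2.INTER_CUBIC)
cv2.imwrite('pics/w2c.png',big)
E
```

```text
yaw now -2.7977 off [ 0.0011 -0.0012  0.0873] rot [ 0.04  0.15 -0.06] q6 -0.4
yaw now -2.7977 off [ 0.0011 -0.0012  0.0873] rot [ 2.3000e-01 -6.0000e-02  1.7993e+02] q6 -0.4
```

View pics/w2c.png

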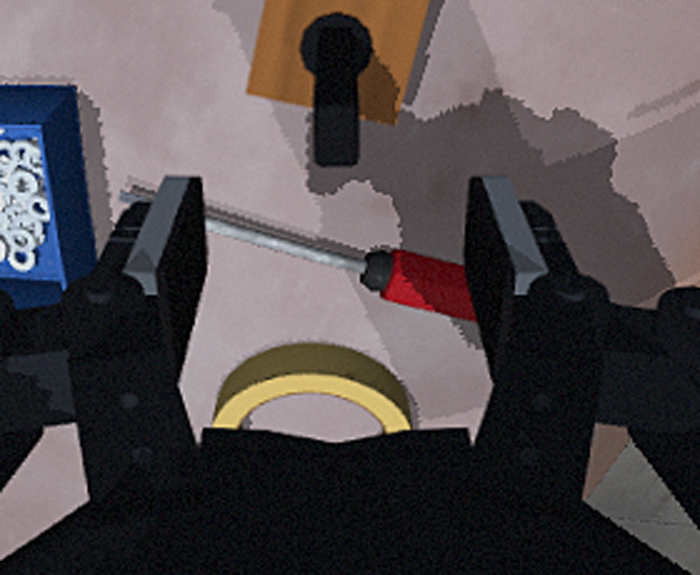

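Handle top (crop ≈(336,150)) is centred and square between the pads. Descend and grip.

Request:
move_arm(series=[{"offset": [0.001, -0.001, 0.045], "rotation": [0, 0, 0], "jaw": 0.2}, {"offset": [0.001, -0.001, 0.086], "rotation": [0, 0, 0], "jaw": 0.2}, {"offset": [0.001, -0.001, 0.086], "rotation": [0, 0, 0], "jaw": 0.2}, {"offset": [0.001, -0.001, 0.086], "rotation": [0, 0, 0], "jaw": -1}, {"offset": [0.001, -0.001, 0.086], "rotation": [0, 0, 0], "jaw": -1}, {"offset": [0.001, -0.001, 0.086], "rotation": [0, 0, 0], "jaw": -1}, {"offset": [0.001, -0.001, 0.086], "rotation": [0, 0, 0], "jaw": -1}, {"offset": [0.001, -0.001, 0.086], "rotation": [0, 0, 0], "jaw": -1}], newtons=50)

```text
clock: 4.95
position: [0.5636, 0.2568, 0.0882]
tool_rot: [-0.537, 3.089, 0.004]
ft_force: [-2.2, 0.3, 7.9]
gripper_width: 0.0103
```

Request:
move_arm(series=[{"offset": [0, 0, 0], "rotation": [0, 0, 0], "jaw": -1}, {"offset": [0, 0, 0], "rotation": [0, 0, 0], "jaw": -1}, {"offset": [0, 0, -0.05], "rotation": [0, 0, 0], "jaw": -1}, {"offset": [0, 0, -0.1], "rotation": [0, 0, 0], "jaw": -1}, {"offset": [0, 0, -0.14], "rotation": [0, 0, 0], "jaw": -1}, {"offset": [0, 0, -0.14], "rotation": [0, 0, 0], "jaw": -1}, {"offset": [0, 0, -0.14], "rotation": [0, 0, 0], "jaw": -1}])

```text
clock: 5.65
position: [0.5632, 0.2567, 0.2297]
tool_rot: [-0.537, 3.086, 0.007]
ft_force: [-1.5, -0.1, -1.5]
gripper_width: 0.0104
```

```bash
python3 - <<'E'
from h import *
print(env.read_state()['gripper_width'])
goal([.50,-.12,.25],np.pi+.25)
E
```

```text
0.01040887889738993
yaw now -2.7973 off [ 0.1865 -0.3332 -0.0231] rot [0.2  0.54 5.4 ] q6 -0.4
yaw now -2.7973 off [ 0.1865 -0.3332 -0.0231] rot [  -0.83    0.3  -174.59] q6 -0.4
```

Gripped (10.4 mm). Moving over beside the amplifier to look at the trimmer.

Request:
move_arm(series=[{"offset": [0.1865, -0.333, -0.023], "rotation": [0.2, 0.54, 5.4], "jaw": -1}, {"offset": [0.1865, -0.333, -0.023], "rotation": [0.2, 0.54, 5.4], "jaw": -1}, {"offset": [0.1865, -0.333, -0.023], "rotation": [0.2, 0.54, 5.4], "jaw": -1}, {"offset": [0.1865, -0.333, -0.023], "rotation": [0.2, 0.54, 5.4], "jaw": -1}, {"offset": [0.1865, -0.333, -0.023], "rotation": [0.2, 0.54, 5.4], "jaw": -1}, {"offset": [0.1865, -0.333, -0.023], "rotation": [0.2, 0.54, 5.4], "jaw": -1}, {"offset": [0.1865, -0.333, -0.023], "rotation": [0.2, 0.54, 5.4], "jaw": -1}, {"offset": [0.1865, -0.333, -0.023], "rotation": [0.2, 0.54, 5.4], "jaw": -1}])

```text
clock: 6.45
position: [0.4983, -0.1224, 0.2489]
tool_rot: [0.39, -3.116, -0.0]
ft_force: [0.8, 0.2, -1.1]
gripper_width: 0.0103
```

Request:
move_arm(series=[{"offset": [0, 0, 0], "rotation": [0, 0, 0], "jaw": -1}, {"offset": [0, 0, 0], "rotation": [0, 0, 0], "jaw": -1}])

```text
clock: 6.65
position: [0.4974, -0.1231, 0.2476]
tool_rot: [0.386, -3.114, -0.001]
ft_force: [0.2, 0.2, -0.9]
gripper_width: 0.0105
```

```bash
python3 - <<'E'
from h import *
st=env.read_state();im=camera('wrist');cv2.imwrite('pics/w3.png',im);print(st['position'],st['tool_rot'])
for t,z in [('zero_slot',.0505),('span_slot',.0505),('needle_tip',.09),('centre_mark',.09),('amplifier',0),('tool_tip',.17),('tool_grip',.25)]:
    for l in mark_of('wrist',t)[:1]: print(t,np.round(l['point'],1),round(l['conf'],2),atz(ray('wrist',l['point'],st),z)[:2].round(4))
goal([.50,-.12,.25],np.pi+.25)
E
```

```text
[ 0.49744952 -0.12313907  0.24757763] [ 3.85590258e-01 -3.11389243e+00 -7.15705460e-04]
zero_slot [116.3 287.5] 0.58 [ 0.5018 -0.1974]
span_slot [ 32.7 290.6] 0.83 [ 0.5206 -0.2847]
needle_tip [ 48.5 214.8] 0.42 [ 0.584  -0.2445]
centre_mark [ 66.  203.8] 0.95 [ 0.59   -0.2262]
amplifier [ 75.9 251.5] 0.83 [ 0.5525 -0.2343]
tool_tip [224.2 271.3] 0.82 [ 0.4996 -0.1208]
tool_grip [290.5 276.2] 0.78 [ 0.4954 -0.115 ]
yaw now -2.8916 off [-0.0018  0.0012 -0.0012] rot [ 0.02 -0.11 -0.  ] q6 0.11
yaw now -2.8916 off [-0.0018  0.0012 -0.0012] rot [-1.7e-01 -3.0e-02  1.8e+02] q6 0.11
```

View pics/w3.png

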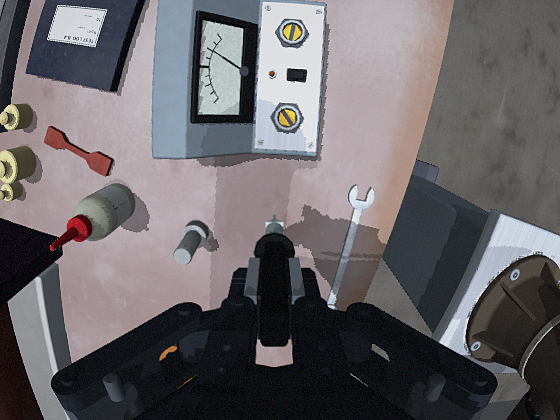

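Zero trimmer at about (118,288) with its slot tilted, span at (33,291), the needle right of the mark. Moving closer with the tip beside the trimmer.

```bash
python3 - <<'E'
from h import *
goal([.494,-.1675,.165],np.pi+.25)
E
```

```text
yaw now -2.8916 off [ 0.0156 -0.0433  0.0838] rot [ 0.02 -0.11 -0.  ] q6 0.11
yaw now -2.8916 off [ 0.0156 -0.0433  0.0838] rot [-1.7e-01 -3.0e-02  1.8e+02] q6 0.11
```

Request:
move_arm(series=[{"offset": [0.0155, -0.043, 0.02], "rotation": [0, 0, 0], "jaw": -1}, {"offset": [0.0155, -0.043, 0.06], "rotation": [0, 0, 0], "jaw": -1}, {"offset": [0.0155, -0.043, 0.083], "rotation": [0, 0, 0], "jaw": -1}, {"offset": [0.0155, -0.043, 0.083], "rotation": [0, 0, 0], "jaw": -1}, {"offset": [0.0155, -0.043, 0.083], "rotation": [0, 0, 0], "jaw": -1}])

```text
clock: 7.55
position: [0.4945, -0.1671, 0.1664]
tool_rot: [0.393, -3.115, 0.001]
ft_force: [0.4, -0.4, 0.6]
gripper_width: 0.0103
```

```bash
cat >> h.py <<'E'
def rotor(im,st,seed):
    "zero rotor centre and slot yaw from the yellow mask near seed (row,col), seen by the wrist camera"
    hsv=cv2.cvtColor(im,cv2.COLOR_BGR2HSV);m=cv2.inRange(hsv,(18,110,70),(35,255,255))
    rr,cc=np.nonzero(m);k=np.hypot(rr-seed[0],cc-seed[1])<28
    P=np.array([atz(ray('wrist',(r,c),st),.056)[:2] for r,c in zip(rr[k],cc[k])])
    c,_=cv2.minEnclosingCircle((P*1000).astype(np.float32)); c=np.array(c)/1000;rad=_
    q=P-c; best=max((np.min(np.abs(q@np.array([-np.sin(a),np.cos(a)]))) if 0 else -np.sum(np.abs(q@np.array([-np.sin(a),np.cos(a)]))<.0015),a) for a in np.linspace(0,np.pi,361))
    return c,rad,best,len(P)
E
python3 - <<'E'
from h import *
st=env.read_state();im=camera('wrist');cv2.imwrite('pics/w4.png',im);print(st['position'],st['tool_rot'])
p={}
for t,z in [('zero_slot',.0505),('tool_tip',st['position'][2]-.08),('centre_mark',.09),('needle_tip',.09)]:
    for l in mark_of('wrist',t)[:1]: p[t]=l['point'];print(t,np.round(l['point'],1),round(l['conf'],2),atz(ray('wrist',l['point'],st),z)[:2].round(4))
c,rad,b,n=rotor(im,st,p['zero_slot']);print(c,rad,b,n,'slot yaw vs world y',b[1]-np.pi/2)
r,cc=map(int,p['zero_slot']);r=max(r-20,75)
cv2.imwrite('pics/w4c.png',cv2.resize(im[r-75:r+105,cc-120:cc+100],None,fx=3,fy=3,interpolation=cv2.INTER_CUBIC));print('crop',r-75,cc-120)
E
```

```text
[ 0.49446141 -0.16705825  0.16639674] [ 3.92799568e-01 -3.11475820e+00  6.83468096e-04]
zero_slot [172.8 272.7] 0.96 [ 0.5033 -0.1945]
tool_tip [222.1 272.9] 0.74 [ 0.4958 -0.1658]
centre_mark [113.9 163.5] 0.79 [ 0.5888 -0.2247]
needle_tip [115.1 165.5] 0.7 [ 0.5872 -0.2241]
[ 0.50261887 -0.19625024] 9.121231079101562 (np.int64(0), np.float64(2.452187599052033)) 286 slot yaw vs world y 0.8813912722571366
crop 77 152
```

View pics/w4c.png

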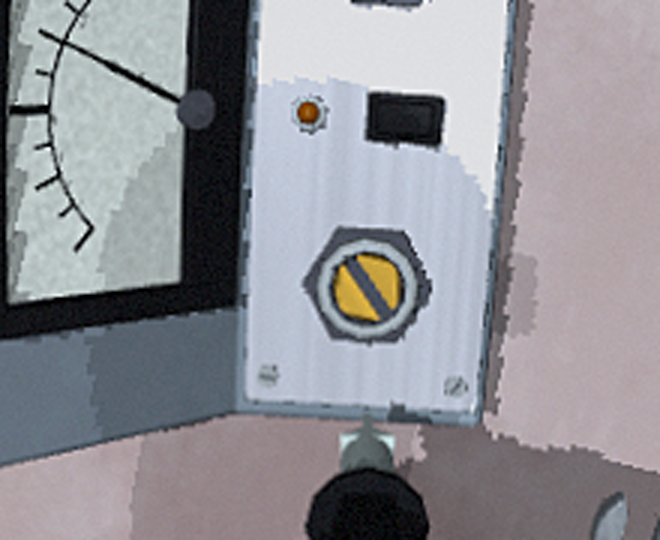

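The crop shows the zero slot running down-right at roughly 40° in the image, the needle tip at crop (40,33), pivot (195,108), mark (48,108). The tool is straight. Next, refine the angles.

```bash
cat >> h.py <<'E'
def slotyaw(im,st,c,half=.0075,z=.056):
    "slot direction: rectify the rotor's top and find the darkest diameter (yaw from world y, rad)"
    m=camera_model('wrist');T=np.array(m['tool_from_camera']);Rt=Ro.from_rotvec(st['tool_rot']).as_matrix()
    def px(X):
        p=T[:3,:3].T@(Rt.T@(X-np.array(st['position']))-T[:3,3]); th=np.arctan2(np.hypot(p[0],p[1]),p[2]); h=np.hypot(p[0],p[1])
        return m['cx']+m['fx']*th*p[0]/h, m['cy']+m['fy']*th*p[1]/h
    f=cv2.cvtColor(im,cv2.COLOR_BGR2HSV)[:,:,1].astype(np.float32); out=[]
    for a in np.linspace(-.6,1.4,201):
        pts=[px(np.array([c[0]-s*np.sin(a)+o*np.cos(a),c[1]+s*np.cos(a)+o*np.sin(a),z])) for s in np.linspace(-half,half,25) for o in(-.001,0,.001)]
        mp=np.array(pts,np.float32)[None]; out.append((cv2.remap(f,mp[...,0],mp[...,1],cv2.INTER_LINEAR).mean(),a))
    return min(out),np.mean([o[0] for o in out])
def needle(pv,tip,mk,st,yaw=.25,cm=(.5885,-.2245,.09)):
    "needle angle from pixels (row,col) on the 45-degree slope; right of centre positive"
    n=Ro.from_euler('z',yaw).apply([-1,0,1])/2**.5; e=Ro.from_euler('z',yaw).apply([0,-1,0]);u=np.cross(n,e)
    X=[(lambda o,d:o+d*((np.array(cm)-o)@n)/(d@n))(*ray('wrist',p,st)) for p in (pv,tip,mk)]
    an=lambda v:np.arctan2(v@e,v@u)
    return an(X[1]-X[0]),an(X[2]-X[0]),np.linalg.norm(X[1]-X[0]),np.linalg.norm(X[2]-X[0])
E
python3 - <<'E'
from h import *
im=cv2.imread('pics/w4.png');st=env.read_state()
for c in [(.5026,-.1963),(.5030,-.1955),(.5026,-.1955)]: print(slotyaw(im,st,c))
f=lambda x,y:(77+y/3,152+x/3)
print(needle(f(195,108),f(40,33),f(48,108),st))
goal([.4945,-.1680,.152],np.pi+.25+.6)
E
```

```text
((np.float32(71.797295), np.float64(0.84)), np.float32(114.26647))
((np.float32(65.68992), np.float64(0.86)), np.float32(111.69724))
((np.float32(66.71603), np.float64(0.89)), np.float32(111.84606))
(np.float64(0.41926278289515606), np.float64(0.042187256708490835), np.float64(0.04807292740952442), np.float64(0.042328906847808025))
yaw now -2.891 off [ 0.0006 -0.0009  0.0152] rot [-2.000e-02  2.000e-02 -3.435e+01] q6 0.2
yaw now -2.891 off [ 0.0006 -0.0009  0.0152] rot [2.0000e-02 3.0000e-02 1.4565e+02] q6 0.2
```

```bash
python3 - <<'E'
from h import *
goal([.4867,-.1837,.152],np.pi+.86)
E
```

```text
yaw now -2.891 off [ 0.012  -0.0142  0.0152] rot [-2.000e-02  2.000e-02 -3.492e+01] q6 0.2
yaw now -2.891 off [ 0.012  -0.0142  0.0152] rot [2.0000e-02 3.0000e-02 1.4508e+02] q6 0.2
```

Request:
move_arm(series=[{"offset": [0.012, -0.0142, 0], "rotation": [0, 0, -8], "jaw": -1}, {"offset": [0.012, -0.0142, 0], "rotation": [0, 0, -16], "jaw": -1}, {"offset": [0.012, -0.0142, 0.005], "rotation": [0, 0, -24], "jaw": -1}, {"offset": [0.012, -0.0142, 0.01], "rotation": [0, 0, -32], "jaw": -1}, {"offset": [0.012, -0.0142, 0.015], "rotation": [0, 0, -34.9], "jaw": -1}, {"offset": [0.012, -0.0142, 0.015], "rotation": [0, 0, -34.9], "jaw": -1}, {"offset": [0.012, -0.0142, 0.015], "rotation": [0, 0, -34.9], "jaw": -1}])

```text
clock: 8.5
position: [0.4871, -0.1836, 0.1528]
tool_rot: [-1.306, 2.856, -0.001]
ft_force: [0.3, -0.2, 0.5]
gripper_width: 0.0101
```

```bash
python3 - <<'E'
from h import *
st=env.read_state();im=camera('wrist');cv2.imwrite('pics/w5.png',im);print(st['position'],st['tool_rot'])
p={}
for t,z in [('zero_slot',.0505),('tool_tip',st['position'][2]-.08)]:
    for l in mark_of('wrist',t)[:1]: p[t]=l['point'];print(t,np.round(l['point'],1),round(l['conf'],2),atz(ray('wrist',l['point'],st),z)[:2].round(4))
c,rad,b,n=rotor(im,st,p['zero_slot']);print(c,rad)
print(slotyaw(im,st,c)); goal([.4867,-.1837,.152],np.pi+.86)
r,cc=map(int,p['zero_slot'])
cv2.imwrite('pics/w5c.png',cv2.resize(im[r-50:r+100,cc-90:cc+90],None,fx=4,fy=4,interpolation=cv2.INTER_CUBIC));print('crop',r-50,cc-90)
E
```

```text
[ 0.48705625 -0.18363301  0.15277331] [-1.30649255e+00  2.85581846e+00 -1.31276979e-03]
zero_slot [187.  274.3] 0.73 [ 0.5031 -0.1969]
tool_tip [222.8 271.4] 0.87 [ 0.4881 -0.1812]
[ 0.50271576 -0.19631802] 9.200997352600098
((np.float32(56.322918), np.float64(0.93)), np.float32(105.35131))
yaw now -2.2828 off [0.0003 0.0002 0.0006] rot [-0.06  0.04 -0.07] q6 0.84
yaw now -2.2828 off [0.0003 0.0002 0.0006] rot [6.0000e-02 1.0000e-01 1.7993e+02] q6 0.84
crop 137 184
```

View pics/w5c.png

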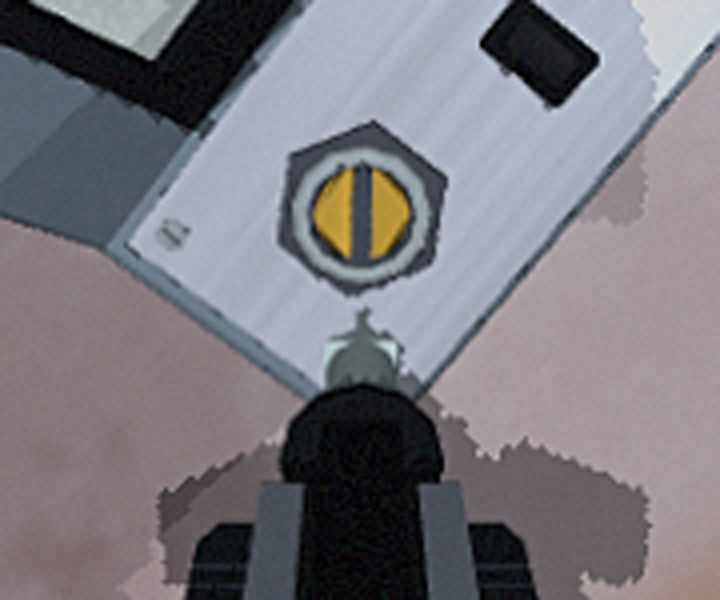

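Blade and slot are in line in the picture (both at crop column ≈362), slot centre (362,213). Only a −21 mm shift along tool y is needed.

Request:
move_arm(series=[{"offset": [0, -0.015, 0], "rotation": [0, 0, 0], "jaw": -1}, {"offset": [0, -0.021, 0], "rotation": [0, 0, 0], "jaw": -1}, {"offset": [0, -0.021, 0.005], "rotation": [0, 0, 0], "jaw": -1}, {"offset": [0, -0.021, 0.01], "rotation": [0, 0, 0], "jaw": -1}, {"offset": [0, -0.021, 0.014], "rotation": [0, 0, 0], "jaw": -1}, {"offset": [0, -0.021, 0.018], "rotation": [0, 0, 0], "jaw": -1}, {"offset": [0, -0.021, 0.02], "rotation": [0, 0, 0], "jaw": -1}, {"offset": [0, -0.021, 0.02], "rotation": [0, 0, 0], "jaw": -1}])

```text
clock: 9.45
position: [0.5027, -0.1973, 0.1323]
tool_rot: [-1.308, 2.856, -0.001]
ft_force: [0.3, -0.1, -0.1]
gripper_width: 0.0107
```

Request:
move_arm(series=[{"offset": [0, 0, 0.001], "rotation": [0, 0, 0], "jaw": -1}, {"offset": [0, 0, 0.002], "rotation": [0, 0, 0], "jaw": -1}, {"offset": [0, 0, 0.003], "rotation": [0, 0, 0], "jaw": -1}, {"offset": [0, 0, 0.003], "rotation": [0, 0, 0], "jaw": -1}])

```text
clock: 9.85
position: [0.5031, -0.1974, 0.1305]
tool_rot: [-1.308, 2.855, -0.002]
ft_force: [-2.5, 2.0, 8.2]
gripper_width: 0.0102
```

Floor contact at the expected height: the blade is in the slot. Turn anticlockwise.

Request:
move_arm(series=[{"offset": [0, 0, 0.0005], "rotation": [0, 0, -6], "jaw": -1}, {"offset": [0, 0, 0.0005], "rotation": [0, 0, -12], "jaw": -1}, {"offset": [0, 0, 0.0005], "rotation": [0, 0, -18], "jaw": -1}, {"offset": [0, 0, 0.0005], "rotation": [0, 0, -24], "jaw": -1}, {"offset": [0, 0, 0.0005], "rotation": [0, 0, -30], "jaw": -1}, {"offset": [0, 0, 0.0005], "rotation": [0, 0, -36], "jaw": -1}, {"offset": [0, 0, 0.0005], "rotation": [0, 0, -38], "jaw": -1}, {"offset": [0, 0, 0.0005], "rotation": [0, 0, -38], "jaw": -1}])

```text
clock: 10.65
position: [0.5038, -0.197, 0.1306]
tool_rot: [-2.166, 2.272, -0.004]
ft_force: [0.0, 4.2, 5.2]
gripper_width: 0.0102
```

```bash
python3 - <<'E'
from h import *
st=env.read_state();im=camera('wrist');cv2.imwrite('pics/w6.png',im);print(st['position'],st['tool_rot'],st['wrist_torque'])
for t in ['needle_tip','centre_mark']:
    for l in mark_of('wrist',t)[:1]: print(t,np.round(l['point'],1),round(l['conf'],2))
cv2.imwrite('pics/w6c.png',cv2.resize(im[0:200,20:300],None,fx=2.8,fy=2.8,interpolation=cv2.INTER_CUBIC))
E
```

```text
[ 0.50381209 -0.19702889  0.13062902] [-2.16631136  2.27204088 -0.00425982] [ 1.70936009  0.10826944 -0.00533741]
needle_tip [106.7 331.2] 0.54
centre_mark [108.3 318.4] 0.66
```

View pics/w6c.png

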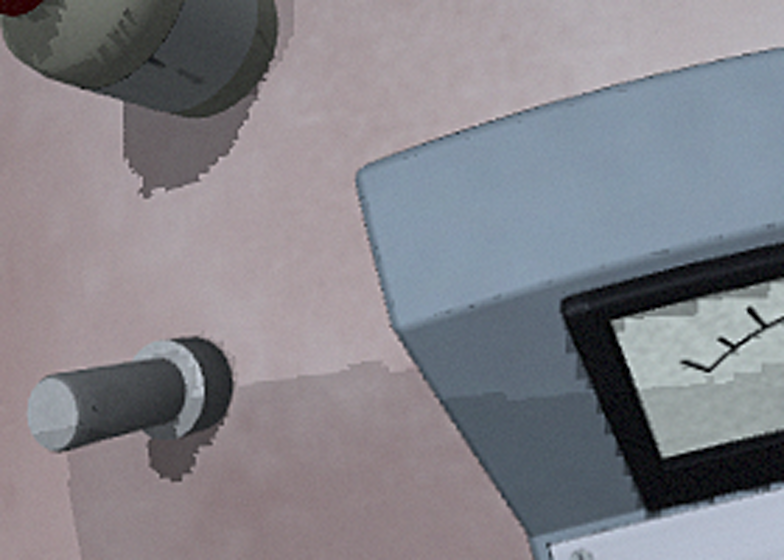

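The crop missed the scale's middle, which is right of it; I'll crop around (107,325).

```bash
python3 - <<'E'
from h import *
im=cv2.imread('pics/w6.png')
cv2.imwrite('pics/w6d.png',cv2.resize(im[70:190,235:395],None,fx=4.8,fy=4.8,interpolation=cv2.INTER_CUBIC))
E
```

```text
(no output)
```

View pics/w6d.png

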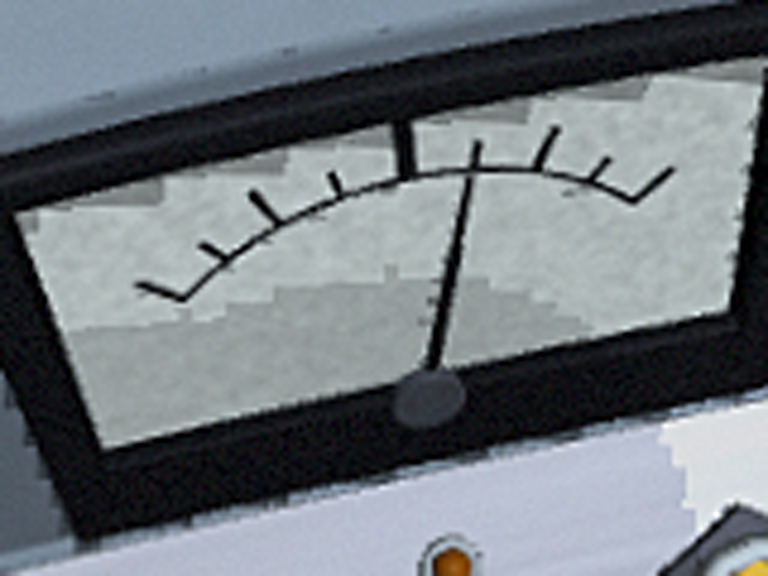

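```bash
python3 - <<'E'
from h import *
st=env.read_state();f=lambda x,y:(70+y/4.8,235+x/4.8)
print(needle(f(430,398),f(468,175),f(406,178),st))
for x,y in [(543,168),(278,222),(634,200),(184,299)]: print(needle(f(430,398),f(x,y),f(406,178),st)[0])
E
```

```text
(np.float64(0.19945651465559952), np.float64(0.02085013698959896), np.float64(0.04363300382986894), np.float64(0.045161099971798))
0.4248516145199551
-0.3365214770176464
0.7932223563242558
-0.6876569674966901
```

Request:
move_arm(series=[{"offset": [0, 0, 0.0003], "rotation": [0, 0, -5], "jaw": -1}, {"offset": [0, 0, 0.0003], "rotation": [0, 0, -10], "jaw": -1}, {"offset": [0, 0, 0.0003], "rotation": [0, 0, -15], "jaw": -1}, {"offset": [0, 0, 0.0003], "rotation": [0, 0, -20], "jaw": -1}, {"offset": [0, 0, 0.0003], "rotation": [0, 0, -21], "jaw": -1}, {"offset": [0, 0, 0.0003], "rotation": [0, 0, -21], "jaw": -1}, {"offset": [0, 0, 0.0003], "rotation": [0, 0, -21], "jaw": -1}])

```text
clock: 11.5
position: [0.5039, -0.1965, 0.1306]
tool_rot: [-2.541, 1.843, -0.005]
ft_force: [-1.0, 5.2, 5.2]
gripper_width: 0.0105
```

```bash
python3 - <<'E'
from h import *
st=env.read_state();im=camera('wrist');cv2.imwrite('pics/w7.png',im);print(st['position'],st['ft_force'])
for t in ['needle_tip','centre_mark']:
    for l in mark_of('wrist',t)[:1]: print(t,np.round(l['point'],1),round(l['conf'],2)); p=l['point']
r,c=map(int,p); r=max(r-50,0);c=max(c-80,0);print('crop',r,c)
cv2.imwrite('pics/w7d.png',cv2.resize(im[r:r+120,c:c+160],None,fx=4.8,fy=4.8,interpolation=cv2.INTER_CUBIC))
E
```

```text
[ 0.50387633 -0.19645311  0.13063322] [-0.95232836  5.19232016  5.16900674]
needle_tip [134.8 367.4] 0.77
centre_mark [136.4 364.5] 0.67
crop 86 284
```

View pics/w7d.png

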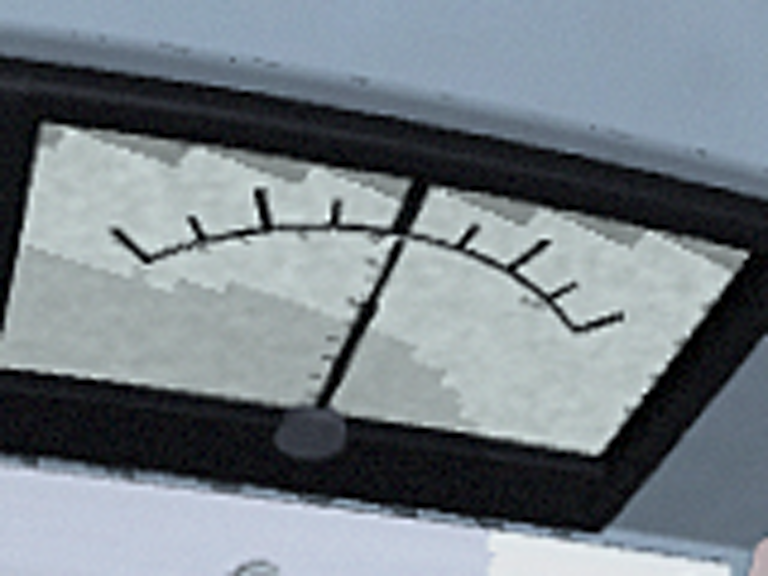

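Needle lies on the centre mark (crop (405,230), both coincide). Unload the blade slightly and lift straight up.

Request:
move_arm(series=[{"offset": [0, 0, 0], "rotation": [0, 0, 3], "jaw": -1}, {"offset": [0, 0, -0.004], "rotation": [0, 0, 3], "jaw": -1}, {"offset": [0, 0, -0.02], "rotation": [0, 0, 3], "jaw": -1}, {"offset": [0, 0, -0.06], "rotation": [0, 0, 3], "jaw": -1}, {"offset": [0, 0, -0.1], "rotation": [0, 0, 3], "jaw": -1}, {"offset": [0, 0, -0.11], "rotation": [0, 0, 3], "jaw": -1}, {"offset": [0, 0, -0.11], "rotation": [0, 0, 3], "jaw": -1}])

```text
clock: 12.35
position: [0.5044, -0.1968, 0.2427]
tool_rot: [-2.49, 1.908, -0.01]
ft_force: [-0.6, 0.2, -1.5]
gripper_width: 0.0097
```

```bash
python3 - <<'E'
from h import *
for n in ('side','top'):
    camera(n)
    for t in ['needle_tip','centre_mark']: print(n,t,[(np.round(l['point'],1),round(l['conf'],2)) for l in mark_of(n,t)[:1]])
goal([.5636,.2568,.24],np.pi+.344)
E
```

```text
side needle_tip [(array([267. , 331.8]), 0.39)]
side centre_mark [(array([265.7, 330.5]), 0.74)]
top needle_tip []
top centre_mark [(array([203.3, 342. ]), 0.51)]
yaw now -1.3077 off [-4.219e-01 -1.766e-01 -4.000e-04] rot [-7.000e-02  7.000e-02  8.536e+01] q6 1.84
yaw now -1.3077 off [-4.219e-01 -1.766e-01 -4.000e-04] rot [-7.000e-02 -7.000e-02 -9.464e+01] q6 1.84
```

Request:
move_arm(series=[{"offset": [-0.422, -0.1766, 0], "rotation": [0, 0, 85.4], "jaw": -1}, {"offset": [-0.422, -0.1766, 0], "rotation": [0, 0, 85.4], "jaw": -1}, {"offset": [-0.422, -0.1766, 0], "rotation": [0, 0, 85.4], "jaw": -1}, {"offset": [-0.422, -0.1766, 0], "rotation": [0, 0, 85.4], "jaw": -1}, {"offset": [-0.422, -0.1766, 0], "rotation": [0, 0, 85.4], "jaw": -1}, {"offset": [-0.422, -0.1766, 0], "rotation": [0, 0, 85.4], "jaw": -1}, {"offset": [-0.422, -0.1766, 0], "rotation": [0, 0, 85.4], "jaw": -1}, {"offset": [-0.422, -0.1766, 0], "rotation": [0, 0, 85.4], "jaw": -1}])

```text
clock: 13.45
position: [0.5522, 0.1722, 0.2391]
tool_rot: [-1.103, 2.941, -0.001]
ft_force: [1.1, -0.7, -0.1]
gripper_width: 0.0103
```

```bash
python3 - <<'E'
from h import *
goal([.5636,.2568,.19],np.pi+.344)
E
```

```text
yaw now -2.4242 off [-0.0642  0.0563  0.049 ] rot [-0.06  0.04 21.4 ] q6 0.08
yaw now -2.4242 off [-0.0642  0.0563  0.049 ] rot [-6.000e-02 -9.000e-02 -1.586e+02] q6 0.08
```

Request:
move_arm(series=[{"offset": [-0.0642, 0.0563, 0], "rotation": [0, 0, 8], "jaw": -1}, {"offset": [-0.0642, 0.0563, 0], "rotation": [0, 0, 16], "jaw": -1}, {"offset": [-0.0642, 0.0563, 0.03], "rotation": [0, 0, 21.4], "jaw": -1}, {"offset": [-0.0642, 0.0563, 0.08], "rotation": [0, 0, 21.4], "jaw": -1}, {"offset": [-0.0642, 0.0563, 0.085], "rotation": [0, 0, 21.4], "jaw": -1}, {"offset": [-0.0642, 0.0563, 0.085], "rotation": [0, 0, 21.4], "jaw": -1}])

```text
clock: 14.05
position: [0.5631, 0.256, 0.1528]
tool_rot: [0.538, -3.093, 0.006]
ft_force: [-0.1, 0.0, 0.5]
gripper_width: 0.0099
```

```bash
python3 - <<'E'
from h import *
st=env.read_state();im=camera('wrist')
for t,z in [('tool_tip',st['position'][2]-.08),('tool_stand',0),('core_key',.013)]:
    for l in mark_of('wrist',t)[:1]: print(t,np.round(l['point'],1),round(l['conf'],2),atz(ray('wrist',l['point'],st),z)[:2].round(4))
goal([.5636,.2568,.0882],np.pi+.344)
cv2.imwrite('pics/w8c.png',cv2.resize(im[120:320,170:390],None,fx=3,fy=3,interpolation=cv2.INTER_CUBIC))
E
```

```text
tool_tip [223.1 272.9] 0.62 [0.5641 0.2577]
tool_stand [140.4 285.7] 0.76 [0.5712 0.2032]
core_key [ 82.4 304.5] 0.91 [0.5743 0.1489]
yaw now -2.7976 off [ 0.0017 -0.0001  0.0684] rot [-0.    0.26  0.  ] q6 -0.4
yaw now -2.7976 off [ 0.0017 -0.0001  0.0684] rot [  -0.4   -0.  -180. ] q6 -0.4
```

View pics/w8c.png

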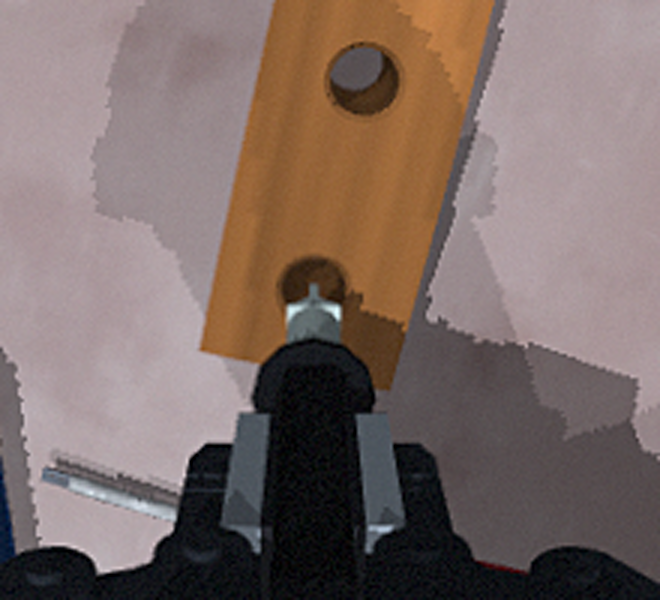

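The blade (315,295) stands over its hole (313,287). Lower it in steps.

Request:
move_arm(series=[{"offset": [0, 0, 0.015], "rotation": [0, 0, 0], "jaw": -1}, {"offset": [0, 0, 0.03], "rotation": [0, 0, 0], "jaw": -1}, {"offset": [0, 0, 0.045], "rotation": [0, 0, 0], "jaw": -1}, {"offset": [0, 0, 0.058], "rotation": [0, 0, 0], "jaw": -1}, {"offset": [0, 0, 0.062], "rotation": [0, 0, 0], "jaw": -1}, {"offset": [0, 0, 0.063], "rotation": [0, 0, 0], "jaw": -1}, {"offset": [0, 0, 0.063], "rotation": [0, 0, 0], "jaw": -1}])

```text
clock: 14.95
position: [0.5649, 0.2571, 0.0939]
tool_rot: [-0.537, 3.092, 0.001]
ft_force: [-3.3, -3.1, -0.6]
gripper_width: 0.0106
```

Request:
move_arm(series=[{"offset": [0, 0, 0.002], "rotation": [0, 0, 0], "jaw": -1}, {"offset": [0, 0, 0.004], "rotation": [0, 0, 0], "jaw": -1}, {"offset": [0, 0, 0.004], "rotation": [0, 0, 0], "jaw": -1}])

```text
clock: 15.25
position: [0.5649, 0.2571, 0.0901]
tool_rot: [-0.537, 3.091, 0.001]
ft_force: [-3.6, -1.3, 0.1]
gripper_width: 0.0106
```

Request:
move_arm(series=[{"offset": [0, 0, 0.0015], "rotation": [0, 0, 0], "jaw": -1}, {"offset": [0, 0, 0.0015], "rotation": [0, 0, 0], "jaw": -1}, {"offset": [0, 0, 0.0015], "rotation": [0, 0, 0], "jaw": 0}, {"offset": [0, 0, 0.0015], "rotation": [0, 0, 0], "jaw": 0}, {"offset": [0, 0, 0.0015], "rotation": [0, 0, 0], "jaw": 0}, {"offset": [0, 0, 0.0015], "rotation": [0, 0, 0], "jaw": 0}])

```text
clock: 15.85
position: [0.5654, 0.2575, 0.0888]
tool_rot: [-0.537, 3.091, 0.002]
ft_force: [0.6, 0.4, 0.6]
gripper_width: 0.043
```

Request:
move_arm(series=[{"offset": [0, 0, -0.03], "rotation": [0, 0, 0], "jaw": 0}, {"offset": [0, 0, -0.07], "rotation": [0, 0, 0], "jaw": 0}, {"offset": [0, 0, -0.11], "rotation": [0, 0, 0], "jaw": 0}, {"offset": [0, -0.03, -0.14], "rotation": [0, 0, 0], "jaw": 0}, {"offset": [0, -0.06, -0.14], "rotation": [0, 0, 0], "jaw": 0}, {"offset": [0, -0.06, -0.14], "rotation": [0, 0, 0], "jaw": 0}])

```text
clock: 16.45
position: [0.5861, 0.1987, 0.2304]
tool_rot: [-0.533, 3.088, 0.003]
ft_force: [-0.6, 0.7, -0.8]
gripper_width: 0.0428
```

```bash
python3 - <<'E'
from h import *
st=env.read_state();im=camera('wrist');s=camera('side');print(st['gripper_width'],st['ft_force'])
for n in('wrist','side'):
  for t in ['tool_grip','tool_stand','core_key','tuning_tool','needle_tip','centre_mark']:
    for l in mark_of(n,t)[:1]: print(n,t,np.round(l['point'],1),round(l['conf'],2))
a=cv2.resize(im[80:330,170:390],(396,450));b=cv2.resize(s[150:330,220:380],(400,450),interpolation=cv2.INTER_CUBIC)
cv2.imwrite('pics/w9.png',np.hstack([a,b]))
E
```

```text
0.04283724353368441 [-0.58525313  0.72182265 -0.80454972]
wrist tool_grip [269.3 275.3] 0.58
wrist tool_stand [186.  286.6] 0.91
wrist core_key [142.7 298.6] 0.83
wrist tuning_tool [232.9 278.6] 0.95
side tool_grip [173.8 273.2] 0.63
side tool_stand [208.5 276. ] 0.7
side tuning_tool [192.7 249.4] 0.21
side needle_tip [261.3 233.4] 0.41
side centre_mark [266.3 332. ] 0.77
```

```bash
python3 - <<'E'
from h import *
st=env.read_state()
X,e=tri([ray('wrist',(269.3,275.3),st),ray('side',(173.8,273.2))]);print('grip',X.round(4),np.round(e,4),'expected ~(.562,.256,.103)')
print('tip',atz(ray('wrist',(232.9,278.6),st),.008).round(4),'stand',atz(ray('wrist',(186,286.6),st),0).round(4))
goal([.50,-.12,.25],np.pi+.25)
E
```

```text
grip [0.5652 0.2596 0.1042] [0.0013 0.0013] expected ~(.562,.256,.103)
tip [0.5598 0.2602 0.008 ] stand [0.57   0.2045 0.    ]
yaw now -2.7976 off [ 0.1881 -0.2734 -0.0223] rot [0.03 0.28 5.39] q6 -0.3
yaw now -2.7976 off [ 0.1881 -0.2734 -0.0223] rot [-4.2000e-01  4.0000e-02 -1.7461e+02] q6 -0.3
```

The tool hangs upright in the hole at the right height. There is ample time, so I'll check the needle once more from above.

Request:
move_arm(series=[{"offset": [0.188, -0.273, -0.022], "rotation": [0, 0, 5.4], "jaw": 0}, {"offset": [0.188, -0.273, -0.022], "rotation": [0, 0, 5.4], "jaw": 0}, {"offset": [0.188, -0.273, -0.022], "rotation": [0, 0, 5.4], "jaw": 0}, {"offset": [0.188, -0.273, -0.022], "rotation": [0, 0, 5.4], "jaw": 0}, {"offset": [0.188, -0.273, -0.022], "rotation": [0, 0, 5.4], "jaw": 0}, {"offset": [0.188, -0.273, -0.022], "rotation": [0, 0, 5.4], "jaw": 0}, {"offset": [0.188, -0.273, -0.022], "rotation": [0, 0, 5.4], "jaw": 0}, {"offset": [0.188, -0.273, -0.022], "rotation": [0, 0, 5.4], "jaw": 0}])

```text
clock: 17.95
position: [0.4988, -0.1226, 0.2504]
tool_rot: [-0.385, 3.112, 0.001]
ft_force: [0.3, -0.5, 0.9]
gripper_width: 0.0427
```

Request:
move_arm(series=[{"offset": [0.02, -0.05, 0], "rotation": [0, 0, 0], "jaw": 0}, {"offset": [0.02, -0.05, 0], "rotation": [0, 0, 0], "jaw": 0}, {"offset": [0.02, -0.05, 0], "rotation": [0, 0, 0], "jaw": 0}, {"offset": [0.02, -0.05, 0], "rotation": [0, 0, 0], "jaw": 0}])

```text
clock: 18.35
position: [0.4918, -0.1755, 0.2502]
tool_rot: [-0.385, 3.112, 0.002]
ft_force: [0.1, -0.4, 0.3]
gripper_width: 0.043
```

```bash
python3 - <<'E'
from h import *
st=env.read_state();im=camera('wrist');cv2.imwrite('pics/w10.png',im);print(st['position'])
P={}
for t in ['needle_tip','centre_mark','zero_slot','span_slot']:
    for l in mark_of('wrist',t)[:1]: P[t]=l['point'];print(t,np.round(l['point'],1),round(l['conf'],2))
r,c=map(int,P['centre_mark'])
print(cv2.cvtColor(im,cv2.COLOR_BGR2GRAY)[r-16:r+17,c-16:c+52:2]//26)
E
```

```text
[ 0.49177268 -0.17547159  0.25017343]
needle_tip [117.3 193.6] 0.68
centre_mark [120.5 188.1] 0.89
zero_slot [165.2 270.1] 0.6
span_slot [ 79.1 276. ] 0.82
[[4 4 3 ... 0 0 0]
 [5 4 2 ... 0 0 0]
 [4 4 2 ... 0 0 0]
 ...
 [4 4 1 ... 0 0 0]
 [4 4 2 ... 0 0 0]
 [4 4 1 ... 0 0 0]]
```

```bash
python3 - <<'E'
from h import *
g=cv2.cvtColor(cv2.imread('pics/w10.png'),cv2.COLOR_BGR2GRAY)
for r in range(104,137): print(r,''.join('%x'%(v//16) for v in g[r,176:246]))
E
```

```text
104 412110027bacbbbccb604ccbcbbbbbcbbbbbbbbbccbcbbbbc911101111101111246acc
105 41211003788a9bbbccd55cbccbbbbbcbbbbbbbbbbcbbbbbcc912101111111110245bdc
106 3021100388889bbbbbc2acbccbbbbbbbbbbbbbbbbbbcbbbbc911101111110010346adc
107 4021110398879bbbbcb3ccbbcbbbbbcccbbbbbbbbbbbbbcbc921110111011100346bcc
108 40111003788acbbbcc77bbbbbbbbbbbbbccbbbbbbbbbbbbbd912110111110110257bcc
109 301101037889cbbbcc49bbbbbbbbbbbbbcccbbbbbbbbbbbbd812111010100100268bcc
110 30221003788acccccc4cbbbbbbbbbbbbbbccbbbbbbbbbbbbc712100001010111279bcc
111 31211001797ab966766cbbbccbbbbbbbbbbbbbbbbbbbbbbbc712000000001001356bcc
112 30210102889bba77207cbbbbbcbbbbbbbbbbbbbbbbbbbbbbc712101001110110345bcc
113 40210103989bbcbcc59cbbbbbbcbbbbbbbbbbbbbbbbbbbbbc711101111011010345bcc
114 4021110498abbbbbb6acbccbbbcbbbbbbbbbbbbbbbbbbbbcc601001010011100345bcc
115 4021100597abbbbba5acbbbbbbbbbbbbbbbcbbbbbbbbbbbbc601110001100001445bcc
116 3121110587abcbbba6bcbbbbbbcbbbbcbbcccbbccbbbbbbaa433333100000011448ccc
117 312101069bcbcbbc98ccbbbbbccbbcbcbbccbcbbccbbbbbb6333333301011101348ccc
118 302110079ccbcccc99ccbbbbbbcccccccccccccccccccc
[... 674 characters left out ...]
aaaa211001011111003437ccc
128 2121110798abbccb92dbbbbbbbbbbbcbbbbbbbbbaaaaaaaaa201101111110102438ccc
129 3111000589bcc86332acbbbbbbbccbbbbbbbbcbbaaa9aa9aa00111000101100343accc
130 212110047acbc84bc57cbbbbbbccbbbbbbbbbcbbaa9aaaaaa01100100110100243bccc
131 202110147abbbcbcc88a9bccbbccbcbbbbccbbba9aaaaaaba00111110110110343bccb
132 212110147acccccbca6aacccccccccbbbbcccbcaaaaaaabb901111111010000246bcbb
133 212111147acccbbcca7abccbbbccccbbbbbcaabaaaaa9aaa901110111011100348bccc
134 21211115acccbbbccb69cbbbbbbbcbbbbbbca999aaa9aaaa901100010010110248bccb
135 31211016888bcbbbcd99cbbcbcbbbbbcbbccaa9aaa9aaaaa901000011111110348bcbc
136 211101279887cbbccc67bcccbbcbbcccccccaaaaaaaaaaaa801111001000100348bccc
```

```bash
python3 -c "
from bench import env
print(env.finish_job())"
```

```text
the job is handed in; nothing more can be done
None
```

I took the tuning tool from the stand's left (+y) hole and seated its blade in the zero trimmer's slot. I turned the trimmer anticlockwise until the needle stood on the centre mark, put the tool back in the same hole, released it and handed the job in at about 18.5 s on the robot's clock. The interface gives no verdict.

**Seating:** The blade touched down at the height expected for the slot floor, with about 8 N.

**Needle:** With the tool out and the arm clear, the needle line and the centre mark lay on the same pixel rows (120–121), well under 1 mm apart. The `mark_of` points in that picture were about 6 px apart, and one earlier side-view `needle_tip` hit was plainly false (0.41 confidence). I relied on the pixels instead.

**Tool in the stand:** The handle's middle measured at a height of 0.104 m, where 0.103 m is right for a tool hanging by its flange. It was within about 5 mm of where it started. Lowering it met a light side force of about 4.5 N, which vanished on release. I measured the final placement only from network points, because the last picture came after the 12-view limit and could not be viewed.

**Everything else:** I never went near the span trimmer and touched no bystander on purpose. I did not measure their final positions separately.

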